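# Make up the sampling carrier

### The job

Make up the sampling carrier: stand the small white-lidded sample jar from in front of the mixer upright in the round blue nest and lay the white timer, display up and square with its sides, in the square blue nest, both right down on the nest floors. Keep the jar upright all the time, and let go of both.

Things in the scene. Friction and masses are not known exactly. Their poses are not given: they have to be found in the camera images.
- jar_center (a point): Centre, half-way up, of the loose sample jar: clear round jar with a white lid, 52 mm in diameter, 62 mm high, 0.12 to 0.23 kg, standing upright on the table (two larger jars with blue lids do not belong to the job). z is its axis, up.
- timer_center (a point): Centre, half-way up, of the loose timer: white, nearly square flat body with rounded edges, 66 mm along its x, 62 mm along its y, 17 mm high (20 mm over its buttons), 0.05 to 0.08 kg, lying display up on the table. z points up out of the display. Jar and timer stand at the left of the table, in front of a tall mixer housing (0.53 m high, fixed) whose front face is at x = 0.645, from y = 0 to 0.3: keep the arm clear of it.
- round_nest_floor (a point): Centre of the floor of the round nest, z up. The nest is a fixed blue plastic ring on a grey foot, 72 mm inside, 84 mm outside, its rim 14 mm above this floor. The two nests stand side by side, 160 mm from centre to centre, on one flat aluminium board (120 x 310 mm) that is fixed to the table; nest floors lie 12 mm above the table. Each nest has a grey foot plate 106 mm square, whose top is the nest floor. Either nest may be the left one.
- square_nest_floor (a point): Centre of the floor of the square nest, z up, x and y parallel to its sides. Fixed, blue plastic on a grey foot, 82 x 82 mm inside, formed by four L-shaped corner walls 6 mm thick that rise 10 mm above this floor; in the middle of each side is a gap 44 mm wide for the fingers. The timer fits in any quarter turn.
Things that resemble listed ones, but are neither listed nor needed, are in the scene too. What is shaped like the part that bears jar_center but purple or turquoise is not meant.

How it is judged:
By the outcome, as a careful person would: the job done as asked, in the order asked, and still so for the second after the job is handed in, with the robot touching nothing.
It also fails if it takes over 69 s, if anything falls off the work surface, if the arm or the gripper's body presses on something with over 40 N, if the wrist force passes 120 N, or if a joint passes its speed limit or range.

### The arm

A 7-joint arm with a two-finger parallel gripper is mounted at the origin on a cart in front of the work surface, level with it; the furniture and walls round the work are solid. World frame = base frame: x ahead of the robot, y to its left, z up, the work surface at z = 0. Lengths are in m, angles in rad, forces in N, time in s.
With the tool pointing down it reaches from about 0.425 to 0.925 m from the base axis. Payload 6.8 kg.
Tool frame: the origin (TCP) lies between the finger pads; the fingertips stand r.tip_reach ahead of it and the grasp point (between the pads) lies 11 mm behind it (r.tip_reach is the distance from the TCP to the fingertips, in m); z points along the fingers, y is the direction in which the jaws open and shut (so a half turn about z gives the same grasp; the last joint's range is limited). The gripper opens to 85 mm and grips with 20 to 120 N. Pads are 22 mm wide; open, the fingers measure 114 mm over their backs; the gripper's body (76 mm by 85 mm) begins 54 mm behind the grasp point. The pads swing forward as they close: fully open they stand 13 mm farther back than shut.
Start: joints at [-1.338, 0.477, 0.022, 1.555, -0.011, 1.109, -0.083], TCP at [0.226, 0.636, 0.239] pointing down, gripper open.
Joint ranges: [-2.96, 2.96], [-0.34, 2.1], [-1.41, 1.46], [0.24, 2.44], [-1.37, 4.51], [0.17, 1.92], [-2.96, 2.96]. Speed limits (rad/s): [2.39, 2.39, 3.14, 3.14, 3.14, 3.14, 3.14].

### API

Orientations are given as a rotation vector (axis times angle).
In Python, from bench import r, eyes, spotter gives the robot as it stands.
- The arm moves only by the tool carry_out, never from a script. Its argument "series" is text: rows parted by semicolons, each of 5 numbers parted by spaces: the shift along the tool's x, y, z in cm, then the turn about the tool's z in rad, then the opening, from 0 (shut) to 1 (fully open). In form: x y z yaw gripper; .... A call has 1 to 8 rows; each row shifts and turns the commanded pose from where the row before left it, along the tool's axes as they then stand; what a row does not reach is not made up. A row lasts 1/8 s, in which the tool goes at most 62.5 mm and 10.7 degrees, less where a joint would pass 70% of its speed; a pose out of reach is approached as far as the arm can. A call with a gripper value outside its range is refused whole. The fingers move at their own pace and stop on an object; "grip_force" is the grip in N (left out, the last holds). Time passes only in rows, so rows that do not move let the fingers close. It gives the time, the measured TCP pose, the force and the opening at its end, in the units of the state.
- r.get_obs(): the state, without advancing time (a new reading comes with each control period).
- eyes.grab_frame(name): name is "side" or "top"; returns a dict with "color" (384x512x3 uint8, blue, green, red), "intrinsics" (3x3 intrinsics, pixels), "R" (3x3) and "t" (3): a world point X has camera coordinates R X + t. Camera axes: x right, y down, z forward; pixel columns grow to the right and rows downward; lengths in m; the calibration is good to about 2 mm. A picture is of the moment at which its call begins. There is no depth.
- r.hand_in(): hands the job in, once; it reports no verdict.
Trained networks look in a picture, given as the dict that the camera call returned (one of the last four; its "shot" number tells which), for a name from the list of things; names that differ only in an ending like _2 or _b are one class to them, and where a whole thing is asked for, a point or a joint stands for the part that bears it (a point fixed in the world has none). Each returns a list of dicts, best first, with "confidence" (0 to 1); they miss things now and then, are a little off and sometimes report something else, mostly with a low value. They report only what shows in the picture. A call takes as long as a camera call. They do not tell look-alikes from the thing itself.
- spotter.search_frame(picture, query): "uv" ([column, row] in pixels, amid what is visible of it).
- spotter.trace(picture, query): "pixels" (384x512 bool, what is visible of it) and "uv" ([column, row] in pixels, amid what is visible of it).
- spotter.mark_of(picture, query): "uv" ([column, row] in pixels: a listed point, or the origin of a listed thing).
The state is a dict: "clock": time; "joints": joint angles; "qvel": joint speeds; "tau": joint torques, N m; "tcp_pos": TCP position; "orientation": TCP orientation; "contact_force": force on the tool from outside, world axes, zero at the start; "moment": the same for the moment, N m; "grip_width": finger opening in m.
Only numpy, scipy, OpenCV 4.12 (cv2) and the standard library are available. Lean on these libraries where they do the work, as an engineer would, in place of code of your own. Each camera call takes 0.05 s, during which the arm holds its last target.

## Working session

There is one attempt and no reset: what is moved stays moved. The work goes in short steps, Python scripts to look and compute and a tool call to move; the robot and the scene stay as the last step left them, time stands still between calls to the robot, and variables do not carry over. Pictures are saved under pics/ and viewed, and the job is handed in when it is done.

Besides the shell and the picture viewer there is one more tool, called after ">>>" as a command line: name --argument value ..., lists and objects as JSON in quotes. carry_out: Moves the arm, as the interface text tells. Its arguments: {"type":"object","properties":{"series":{"type":"string"},"grip_force":{"type":"number"}},"required":["series"]}

```bash
ls; mkdir -p pics; python3 - <<'E'
from bench import r, eyes, spotter
import cv2,numpy as np
o=r.get_obs(); print(o, r.tip_reach)
for n in("side","top"):
    f=eyes.grab_frame(n); cv2.imwrite(f"pics/{n}0.png",f["color"])
    print(n,f["shot"],f["intrinsics"].tolist(),f["R"].tolist(),f["t"].tolist())
    for q in("jar_center","timer_center","round_nest_floor","square_nest_floor"):
        print(q,[(np.round(d["uv"],1).tolist(),round(d["confidence"],2)) for d in spotter.mark_of(f,q)])
E
```

```text
pics
{'clock': 0.0, 'joints': array([-1.33811946,  0.47778509,  0.02234295,  1.55644004, -0.01149467,
        1.10931979, -0.08309495]), 'qvel': array([-4.33678605e-04, -3.38940591e-04,  1.26363541e-03,  6.67572685e-05,
       -3.03638656e-03,  3.78574964e-04,  9.66568293e-04]), 'tau': array([-2.31965705e-04, -5.96436489e+01,  1.60788082e+00, -2.81206888e+01,
        1.25232182e-02,  8.86150432e-03,  2.04654657e-05]), 'tcp_pos': array([0.22542132, 0.63563411, 0.23834066]), 'orientation': array([-5.32635131e-01, -3.09593842e+00,  2.85268431e-03]), 'contact_force': array([-0.12221635, -0.01462835, -0.12550236]), 'moment': array([-0.01934015,  0.00248167,  0.01914858]), 'grip_width': 0.08550164683324178} 0.008
side 1 [[365.150668127788, 0.0, 263.64067261713296], [0.0, 365.150668127788, 193.1085783749579], [0.0, 0.0, 1.0]] [[-0.9954565250556133, -0.09500893826862568, -0.006293518353959969], [-0.03916629061132401, 0.4688180355498302, -0.8824260032563339], [0.08678887258141144, -0.8781702290514444, -0.47040912023873527]] [0.5341258437132002, 0.09369278919477193, 0.8761811301659725]
jar_center [([268.3, 264.1], 0.76), ([252.8, 235.3], 0.63), ([220.6, 265.3], 0.6)]
timer_center [([287.0, 228.0], 0.58)]
round_nest_floor [([284.6, 180.0], 0.64)]
square_nest_floor [([278.6, 160.7], 0.71)]
top 2 [[479.6952591726043, 0.0, 260.8942249663489], [0.0, 479.6952591726043, 183.7900465012621], [0.0, 0.0, 1.0]] [[0.023082611967904145, -0.9997201744280185, -0.005173573847161976], [-0.9879483963487523, -0.02201794957545846, -0.15320958210380106], [0.15305279865676408, 0.008647701319162317, -0.9881801749100346]] [-0.0885074686549173, 0.5117945935132289, 1.12803870500056]
jar_center [([150.0, 180.4], 0.97), ([142.4, 146.7], 0.66), ([187.9, 166.0], 0.65)]
timer_center [([222.1, 200.7], 0.92)]
round_nest_floor [([317.9, 198.9], 0.91)]
square_nest_floor [([383.4, 183.1], 0.68), ([218.6, 200.1], 0.29)]
```

View pics/side0.png

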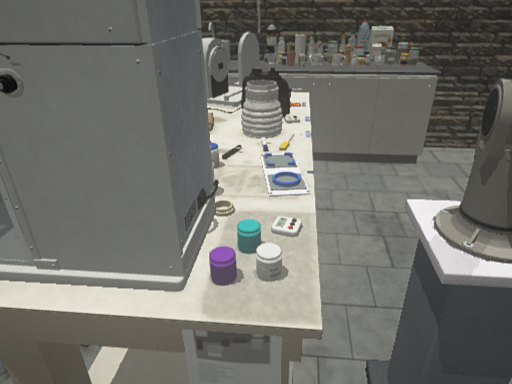

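View pics/top0.png

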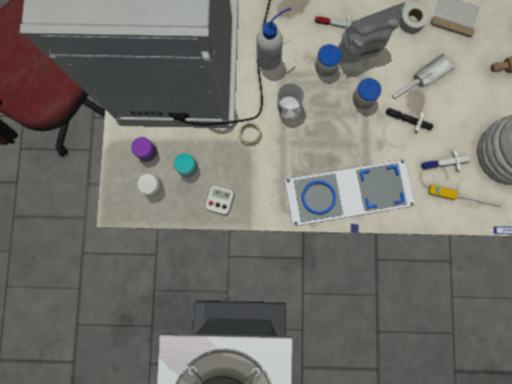

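```bash
python3 - <<'E'
import cv2
a=cv2.imread("pics/top0.png")[110:260,110:310]; cv2.imwrite("pics/t0l.png",cv2.resize(a,(800,600),interpolation=2))
a=cv2.imread("pics/top0.png")[110:260,250:450]; cv2.imwrite("pics/t0r.png",cv2.resize(a,(800,600),interpolation=2))
a=cv2.imread("pics/side0.png")[130:290,190:400]; cv2.imwrite("pics/s0.png",cv2.resize(a,(788,600),interpolation=2))
E
```

```text
(no output)
```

View pics/t0l.png

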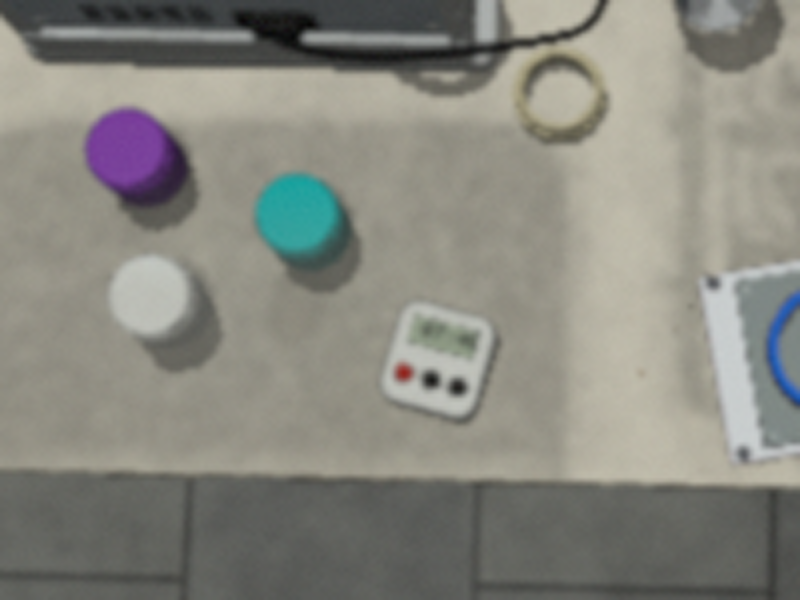

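View pics/t0r.png

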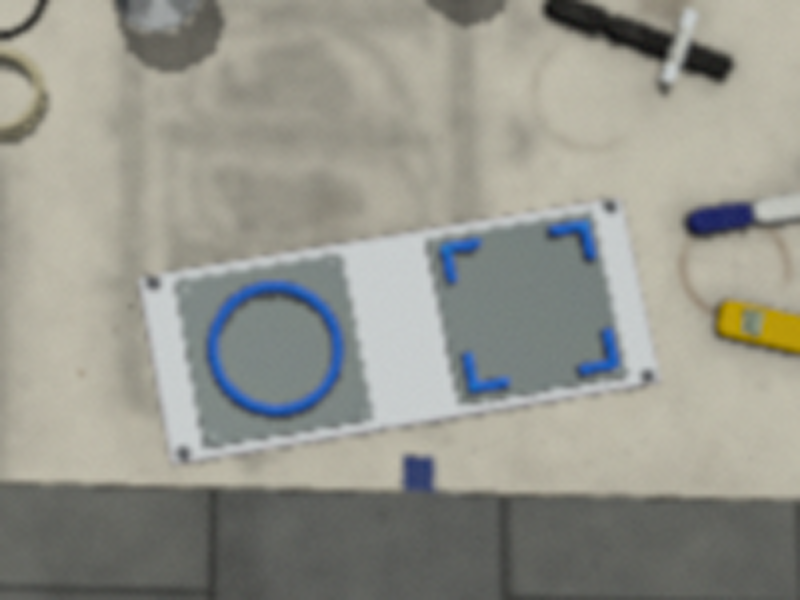

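View pics/s0.png

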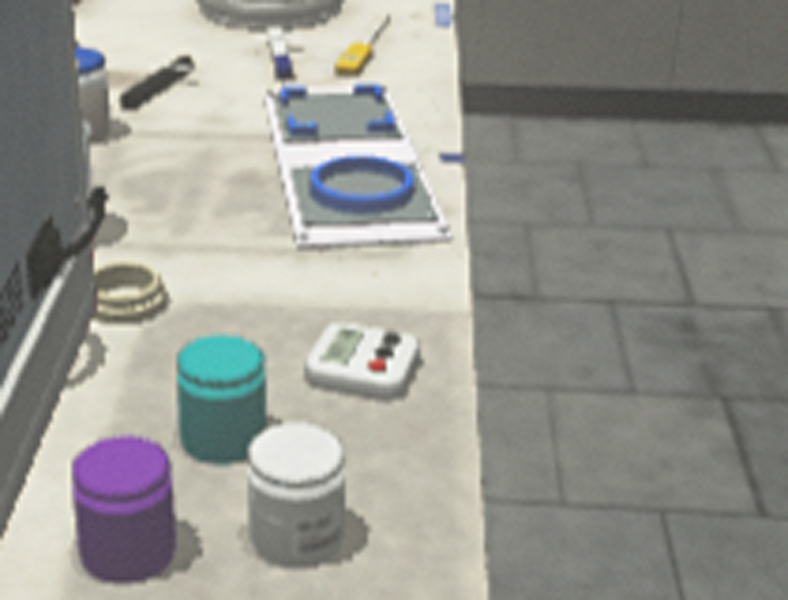

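```bash
cat > h.py <<'E'
import cv2,numpy as np
from scipy.optimize import minimize
def proj(f,P):
    c=P@f["R"].T+f["t"]; u=c@f["intrinsics"].T; return u[:,:2]/u[:,2:]
def cyl(p,rad,z0,z1):
    a=np.linspace(0,2*np.pi,60,endpoint=False); x=p[0]+rad*np.cos(a); y=p[1]+rad*np.sin(a)
    return np.vstack([np.c_[x,y,0*a+z] for z in(z0,z1)])
def box(p,lx,ly,z0,z1,rc=0.):
    c,s=np.cos(p[2]),np.sin(p[2]); a=np.linspace(0,2*np.pi,40,endpoint=False); L=[]
    q=np.vstack([np.c_[sx*(lx/2-rc)+rc*np.cos(a),sy*(ly/2-rc)+rc*np.sin(a)] for sx in(-1,1) for sy in(-1,1)])
    x=p[0]+c*q[:,0]-s*q[:,1]; y=p[1]+s*q[:,0]+c*q[:,1]
    return np.vstack([np.c_[x,y,0*x+z] for z in(z0,z1)])
def hullmask(m):
    k=cv2.findContours(m.astype(np.uint8),cv2.RETR_EXTERNAL,cv2.CHAIN_APPROX_NONE)[0]
    h=cv2.convexHull(np.vstack(k)); return cv2.fillPoly(np.zeros(m.shape,np.uint8),[h],1)
K=8
def cost(f,m8,P,off):
    u=proj(f,P)
    h=cv2.convexHull(((u-off+0.5)*K-0.5).astype(np.float32))
    r=cv2.fillPoly(np.zeros(m8.shape,np.uint8),[np.round(h*16).astype(np.int32)],1,shift=4)
    return (r!=m8).sum()/K/K
def fit(views,model,p0,step):
    """views: list of (frame,mask)"""
    vs=[]
    for f,m in views:
        ys,xs=np.nonzero(m); a=np.array([xs.min()-12,ys.min()-12]); b=np.array([xs.max()+13,ys.max()+13])
        a=np.maximum(a,0)
        sub=m[a[1]:b[1],a[0]:b[0]].astype(np.float32)
        m8=(cv2.resize(cv2.GaussianBlur(sub,(0,0),.6),None,fx=K,fy=K,interpolation=cv2.INTER_LINEAR)>.5).astype(np.uint8)
        vs.append((f,m8,a,m.sum()))
    g=lambda p:sum(cost(f,m,model(p),a)/n for f,m,a,n in vs)
    best=None
    p=np.array(p0,float)
    for k in range(3):
        s=np.array(step)/2**k
        sim=np.vstack([p]+[p+s*e for e in np.eye(len(p))])
        o=minimize(g,p,method="Nelder-Mead",options=dict(initial_simplex=sim,xatol=1e-5,fatol=1e-5)); p=o.x
    return p,o.fun
def ray(f,uv,z):
    d=f["R"].T@np.linalg.solve(f["intrinsics"],[uv[0],uv[1],1]); c=-f["R"].T@f["t"]
    return c+d*(z-c[2])/d[2]
def pick(spotter,f,q,uv):
    L=spotter.trace(f,q)
    L=[d for d in L if np.hypot(*(np.array(d["uv"])-uv))<25]
    return max(L,key=lambda d:d["confidence"])["pixels"] if L else None
E
cat > m.py <<'E'
from bench import r,eyes,spotter
from h import *
S=eyes.grab_frame("side");T=eyes.grab_frame("top")
js=pick(spotter,S,"jar_center",(268,262)); jt=pick(spotter,T,"jar_center",(149,184))
ts=pick(spotter,S,"timer_center",(287,226)); tt=pick(spotter,T,"timer_center",(220,200))
for n,m in zip(("js","jt","ts","tt"),(js,jt,ts,tt)): print(n,None if m is None else (m.sum(),np.mean(np.nonzero(m),1)[::-1]))
def blue(f,box_):
    h=cv2.cvtColor(f["color"],cv2.COLOR_BGR2HSV); m=(h[...,0]>95)&(h[...,0]<130)&(h[...,1]>110)&(h[...,2]>60)
    z=np.zeros_like(m); x0,y0,x1,y1=box_; z[y0:y1,x0:x1]=m[y0:y1,x0:x1]; return hullmask(z)
ov={}
def do(name,views,model,p0,step):
    views=[(f,m) for f,m in views if m is not None]
    for vv in [views]+([[v] for v in views] if len(views)>1 else []):
        p,c=fit(vv,model,p0,step); print(name,len(vv),np.round(p[:2],4),np.round(np.degrees(p[2:]),1),round(c,3))
hm=lambda m:None if m is None else hullmask(m)
j0=ray(T,(149,184),.06); t0=ray(T,(220,200),.017)
do("jar",[(S,hm(js)),(T,hm(jt))],lambda p:cyl(p,.026,0,.062),j0[:2],[.006]*2)
for a in(-.3,1.27): do("timer",[(S,hm(ts)),(T,hm(tt))],lambda p:box(p,.066,.062,0.001,.017,.008),[*t0[:2],a],[.006,.006,.15])
n0=ray(T,(319,197),.026); s0=ray(T,(382,187),.022)
do("round",[(S,blue(S,(262,165,310,195))),(T,blue(T,(295,170,345,220)))],lambda p:cyl(p,.042,.012,.026),n0[:2],[.006]*2)
do("square",[(S,blue(S,(258,148,302,167))),(T,blue(T,(355,160,410,212)))],lambda p:box(p,.094,.094,.012,.022),[*s0[:2],.15],[.006,.006,.1])
E
python3 m.py
```

```text
js (np.int64(908), array([268.39867841, 262.05506608]))
jt (np.int64(461), array([148.94793926, 184.71149675]))
ts (np.int64(482), array([286.09958506, 226.3879668 ]))
tt (np.int64(643), array([218.94090202, 199.33903577]))
jar 2 [0.5074 0.197 ] [] 0.174
jar 1 [0.508  0.1939] [] 0.069
jar 1 [0.5058 0.196 ] [] 0.087
timer 2 [0.4775 0.0272] [-14.5] 0.182
timer 1 [0.4784 0.0273] [-12.] 0.103
timer 1 [0.4768 0.0269] [-14.5] 0.063
timer 2 [0.478  0.0266] [73.1] 0.238
timer 1 [0.4785 0.0258] [74.2] 0.12
timer 1 [0.4766 0.0272] [76.] 0.108
round 2 [ 0.4883 -0.2192] [] 0.472
round 1 [ 0.4907 -0.238 ] [] 0.386
round 1 [ 0.488  -0.2186] [] 0.029
square 2 [ 0.5181 -0.376 ] [10.4] 0.387
square 1 [ 0.5221 -0.391 ] [9.1] 0.316
square 1 [ 0.518  -0.3761] [11.] 0.027
```

```bash
cat > go.py <<'E'
import sys
from bench import r
import numpy as np
from scipy.spatial.transform import Rotation as Q
def go(x,y,z,jaw=None):
    o=r.get_obs(); M=Q.from_rotvec(o["orientation"]).as_matrix(); p=o["tcp_pos"]
    d=M.T@(np.array([x,y,z])-p)*100
    a=np.degrees(np.arctan2(M[1,1],M[0,1])); 
    print("t",o["clock"],"pos",p.round(4),"jaw",round(a,2),"tilt",round(np.degrees(np.arccos(-M[2,2])),2),"w",round(o["grip_width"],4),"F",o["contact_force"].round(1),"j",o["joints"].round(2))
    print("shift cm",d.round(2))
    if jaw is not None:
        print("yaw",round(np.radians(((a-jaw)+90)%180-90),4))
if __name__=="__main__": go(*map(float,sys.argv[1:]))
E
python3 go.py .507 .1955 .19 68
python3 - <<'E'
from bench import eyes
from h import *
T=eyes.grab_frame("top")
for n,uv in(("tq",(184.5,163.5)),("pu",(142,147.5)),("wh",(148,183.5))): print(n,ray(T,uv,.062).round(3))
E
```

```text
t 0.8 pos [0.2256 0.6362 0.2393] jaw 70.47 tilt 0.0 w 0.0856 F [-0.4  0.6 -0.3] j [-1.34  0.48  0.02  1.56 -0.01  1.11 -0.08]
shift cm [-41.25 -32.13   4.93]
yaw 0.0432
tq [0.555 0.108 0.062]
pu [0.592 0.212 0.062]
wh [0.505 0.193 0.062]
```

>>> carry_out --series "-4 -3.1 0.4 0 1;-4 -3.1 0.4 0 1;-4 -3.1 0.4 0 1;-4 -3.1 0.4 0 1;-4 -3.1 0.4 0 1;-4 -3.1 0.4 0 1;-4 -3.1 0.4 0 1;-4 -3.1 0.4 0 1" --grip_force 35

```text
clock: 1.85
tcp_pos: [0.4452, 0.2942, 0.2075]
orientation: [0.533, 3.096, 0.001]
contact_force: [0.0, -0.4, -0.1]
grip_width: 0.0855
```

```bash
python3 go.py .507 .1955 .19 68
```

```text
t 1.85 pos [0.4452 0.2942 0.2075] jaw 70.48 tilt 0.05 w 0.0855 F [ 0.  -0.4 -0.1] j [-0.82  0.28  0.15  1.94 -0.05  0.93  0.58]
shift cm [-9.12 -7.23  1.75]
yaw 0.0432
```

>>> carry_out --series "-4 -3.1 0.4 0 1;-3.2 -2.6 0.4 0 1;-2 -1.6 0.4 0 1;0 0 0 0 1;0 0 0 0 1"

```text
clock: 2.48
tcp_pos: [0.5061, 0.1971, 0.1954]
orientation: [-0.531, -3.096, -0.001]
contact_force: [-0.4, 0.8, 0.3]
grip_width: 0.0857
```

```bash
python3 go.py .507 .1955 .028; python3 - <<'E'
from bench import eyes
import cv2
for n in("top","side"):
    f=eyes.grab_frame(n); cv2.imwrite(f"pics/{n}1.png",f["color"])
E
```

```text
t 2.475 pos [0.5061 0.1971 0.1954] jaw 70.54 tilt 0.04 w 0.0857 F [-0.4  0.8  0.3] j [-0.65  0.31  0.2   1.93 -0.08  0.91  0.82]
shift cm [-0.14 -0.14 16.74]
```

View pics/side1.png

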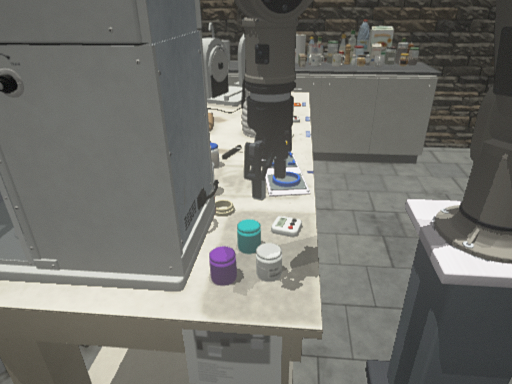

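The open gripper stands over the white jar (268,262), clear of the mixer; turquoise (249,236) and purple (222,265) jars are beside it. Descending.

>>> carry_out --series "-0.1 -0.1 4 0 1;0 0 4 0 1;0 0 3 0 1;0 0 2 0 1;0 0 1 0 1;0 0 0 0 1;0 0 0 0 1"

```text
clock: 3.45
tcp_pos: [0.5078, 0.1952, 0.0562]
orientation: [0.532, 3.095, 0.002]
contact_force: [1.6, -0.3, -0.6]
grip_width: 0.0854
```

```bash
python3 go.py .507 .1955 .028; python3 - <<'E'
from bench import eyes
import cv2
f=eyes.grab_frame("side"); cv2.imwrite("pics/s2.png",cv2.resize(f["color"][150:300,190:350],(640,600),interpolation=2))
f=eyes.grab_frame("top"); cv2.imwrite("pics/t2.png",cv2.resize(f["color"][110:260,90:290],(800,600),interpolation=2))
E
```

```text
t 3.45 pos [0.5078 0.1952 0.0562] jaw 70.49 tilt 0.09 w 0.0854 F [ 1.6 -0.3 -0.6] j [-0.6   0.52  0.16  2.02 -0.13  0.62  0.87]
shift cm [ 0.08 -0.    2.82]
```

View pics/s2.png

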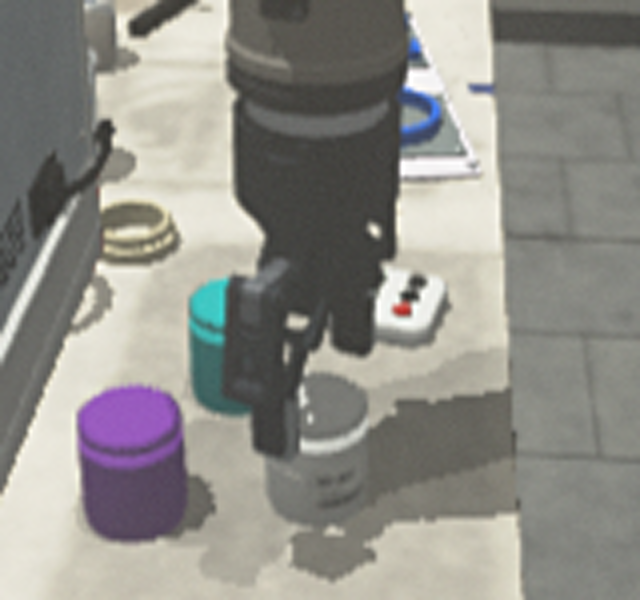

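View pics/t2.png

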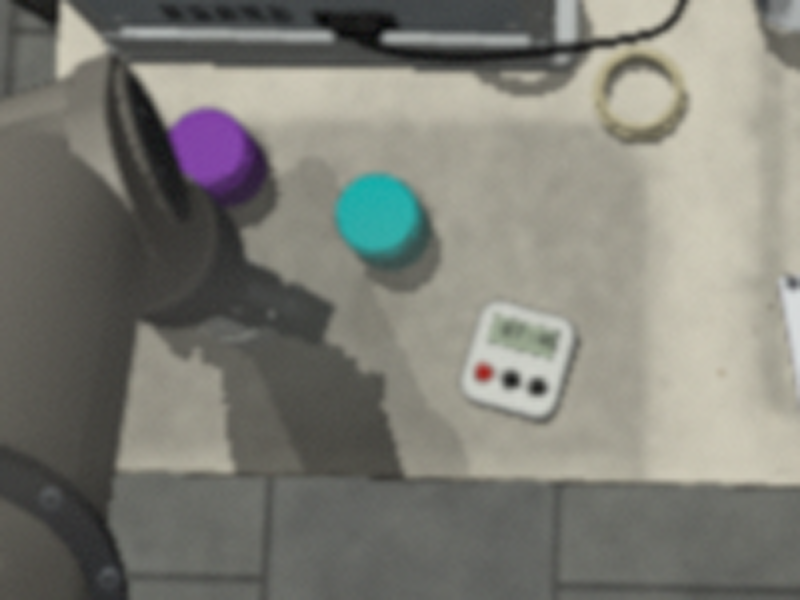

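>>> carry_out --series "0 0 1.6 0 1;0 0 1.2 0 1;0 0 0 0 1;0 0 0 0 0;0 0 0 0 0;0 0 0 0 0;0 0 0 0 0;0 0 0 0 0" --grip_force 35

```text
clock: 4.55
tcp_pos: [0.5075, 0.1948, 0.0278]
orientation: [0.533, 3.095, 0.001]
contact_force: [-1.1, -1.1, 6.2]
grip_width: 0.0506
```

```bash
python3 go.py .507 .1955 .12; python3 - <<'E'
from bench import eyes
import cv2
f=eyes.grab_frame("side"); cv2.imwrite("pics/s3.png",cv2.resize(f["color"][150:300,190:350],(640,600),interpolation=2))
E
```

```text
t 4.55 pos [0.5075 0.1948 0.0278] jaw 70.47 tilt 0.05 w 0.0506 F [-1.1 -1.1  6.2] j [-0.59  0.56  0.14  2.03 -0.14  0.56  0.88]
shift cm [ 0.07  0.05 -9.22]
```

View pics/s3.png

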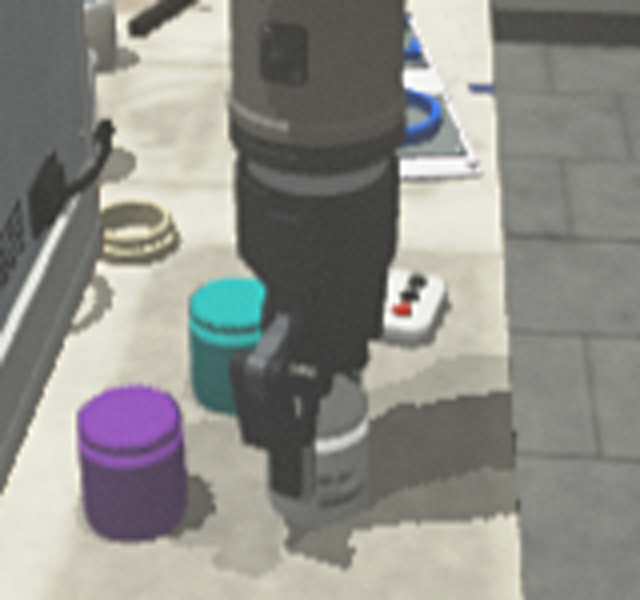

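The pads hold the jar body below the lid (about (290,450)–(350,450) in the crop), jar upright. Lifting.

>>> carry_out --series "0 0 -1 0 0;0 0 -2.5 0 0;0 0 -3 0 0;0 0 -3 0 0;0 0 -2.5 0 0;0 0 0 0 0"

```text
clock: 5.35
tcp_pos: [0.5084, 0.1952, 0.1492]
orientation: [0.532, 3.093, 0.004]
contact_force: [-0.1, 0.2, -2.3]
grip_width: 0.0508
```

```bash
python3 go.py .488 -.2186 .15; python3 - <<'E'
from bench import eyes
import cv2
f=eyes.grab_frame("side"); cv2.imwrite("pics/s4.png",cv2.resize(f["color"][100:300,180:380],(600,600),interpolation=2))
E
```

```text
t 5.35 pos [0.5084 0.1952 0.1492] jaw 70.47 tilt 0.24 w 0.0508 F [-0.1  0.2 -2.3] j [-0.64  0.37  0.19  1.97 -0.1   0.81  0.84]
shift cm [-11.91 -39.68  -0.17]
```

View pics/s4.png

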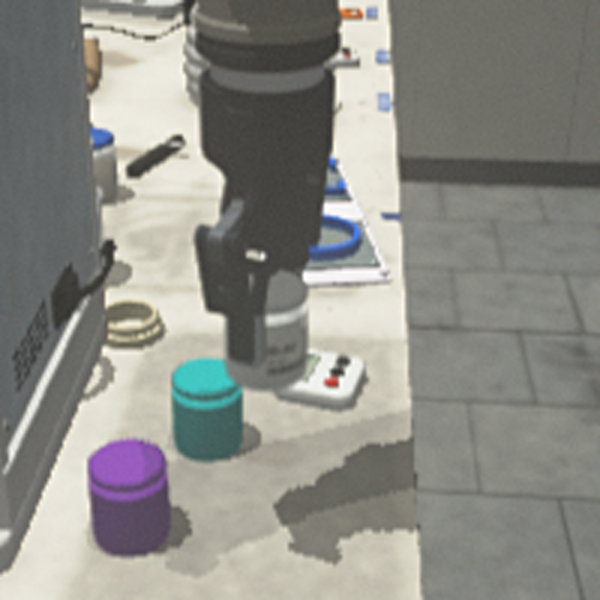

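>>> carry_out --series "-0.5 -1.7 0 0 0;-0.9 -3 0 0 0;-1 -3.5 0 0 0;-1 -3.5 0 0 0;-1 -3.5 0 0 0;-1 -3.5 0 0 0;-1 -3.5 0 0 0;-1 -3.5 0 0 0"

```text
clock: 6.4
tcp_pos: [0.4893, -0.0747, 0.1461]
orientation: [-0.534, -3.093, 0.002]
contact_force: [1.1, -0.7, -0.8]
grip_width: 0.0509
```

```bash
python3 go.py .488 -.2186 .15
```

```text
t 6.4 pos [ 0.4893 -0.0747  0.1461] jaw 70.4 tilt 0.15 w 0.0509 F [ 1.1 -0.7 -0.8] j [-0.21  0.31  0.28  2.08 -0.12  0.77  1.37]
shift cm [ -4.7  -13.6   -0.38]
```

>>> carry_out --series "-1.1 -3.4 -0.1 0 0;-1.1 -3.4 -0.1 0 0;-1.1 -3.2 0 0 0;-0.8 -2.4 0 0 0;-0.4 -1.5 0 0 0;0 0 0 0 0;0 0 0 0 0"

```text
clock: 7.28
tcp_pos: [0.4868, -0.2172, 0.1489]
orientation: [-0.531, -3.095, -0.001]
contact_force: [1.1, -0.6, -1.4]
grip_width: 0.0505
```

```bash
python3 go.py .488 -.2186 .045; python3 - <<'E'
from bench import eyes
import cv2
f=eyes.grab_frame("side"); cv2.imwrite("pics/s5.png",cv2.resize(f["color"][100:200,220:340],(720,600),interpolation=2))
f=eyes.grab_frame("top"); cv2.imwrite("pics/t5.png",cv2.resize(f["color"][110:260,250:450],(800,600),interpolation=2))
E
```

```text
t 7.275 pos [ 0.4868 -0.2172  0.1489] jaw 70.53 tilt 0.07 w 0.0505 F [ 1.1 -0.6 -1.4] j [ 0.04  0.37  0.32  2.   -0.16  0.8   1.69]
shift cm [-0.17 -0.1  10.39]
```

View pics/s5.png

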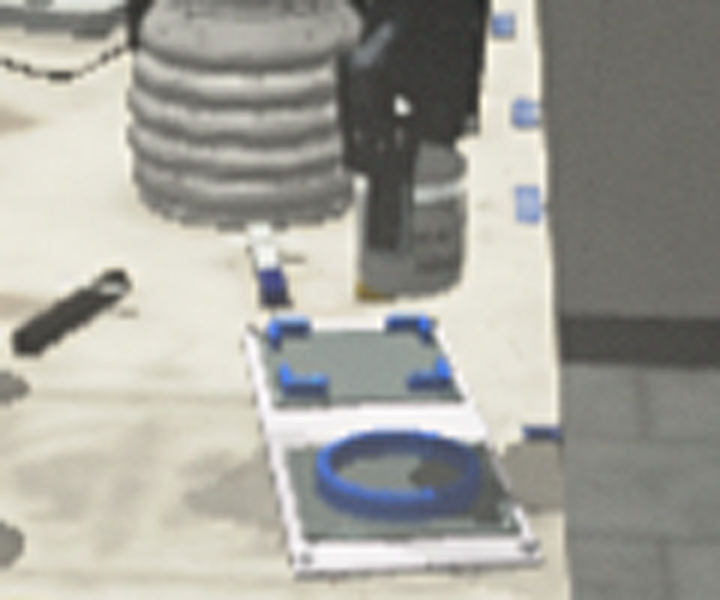

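View pics/t5.png

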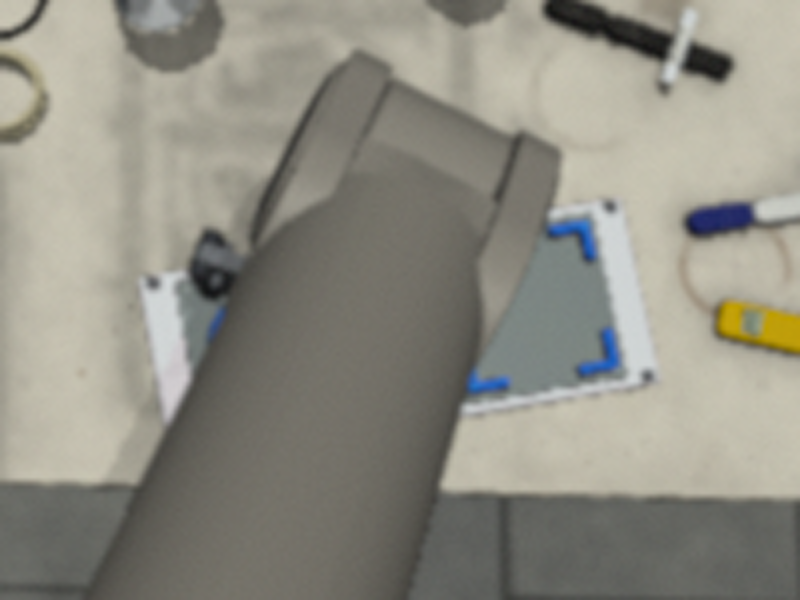

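```bash
python3 - <<'E'
exec(open("m.py").read().split("ov={}")[0].replace("js=","#").replace("ts=","#").split("for n,m")[0])
exec("def blue"+open("m.py").read().split("def blue")[1].split("ov={}")[0])
n0=[.488,-.2186]
for b in((268,165,303,190),): print(fit([(S,blue(S,b))],lambda p:cyl(p,.042,.0125,.026),n0,[.006]*2))
print(fit([(S,blue(S,(260,148,297,167)))],lambda p:box(p,.094,.094,.012,.022),[.518,-.376,.19],[.006,.006,.1]))
E
```

```text
(array([ 0.50137068, -0.23513855]), np.float64(0.8801817602040817))
(array([ 0.52170899, -0.38896592,  0.17894353]), np.float64(0.280714897260274))
```

```bash
python3 - <<'E'
from bench import eyes
from h import *
S=eyes.grab_frame("side"); h=cv2.cvtColor(S["color"],cv2.COLOR_BGR2HSV)
m=((h[...,0]>95)&(h[...,0]<130)&(h[...,1]>110)&(h[...,2]>60))
ys,xs=np.nonzero(m[165:192,262:305]); print(xs.min()+262,xs.max()+262,ys.min()+165,ys.max()+165,len(xs))
for p in([.488,-.2186],[.488,-.215]):
    u=proj(S,cyl(p,.042,.012,.026)); print(u.min(0),u.max(0))
for y in range(168,192,2): print(''.join('#' if v else '.' for v in m[y,262:312]))
E
```

```text
273 292 172 183 43
[272.57889148 170.40143353] [300.58770559 186.70057666]
[272.49115758 170.88236261] [300.58029495 187.26041509]
..................................................
..................................................
..........................#####...................
.............##...................................
...........##.....................................
...........###....................................
............###...................................
................########.#..##....................
..................................................
..................................................
..................................................
..................................................
```

Side crop shows the ring spanning x 272.7–300.8, y 171.7–187, matching the projected top-view estimate to about 1 px. Jar upright in hand; descending into the ring.

>>> carry_out --series "-0.2 -0.1 2 0 0;0 0 2.5 0 0;0 0 2.5 0 0;0 0 1.5 0 0;0 0 0.8 0 0;0 0 0 0 0;0 0 0 0 0"

```text
clock: 8.4
tcp_pos: [0.4891, -0.2202, 0.057]
orientation: [0.533, 3.095, -0.0]
contact_force: [0.2, -0.3, -1.0]
grip_width: 0.0508
```

```bash
python3 go.py .488 -.218 .040; python3 - <<'E'
from bench import eyes
import cv2
f=eyes.grab_frame("side"); cv2.imwrite("pics/s6.png",cv2.resize(f["color"][100:200,220:340],(720,600),interpolation=2))
E
```

```text
t 8.4 pos [ 0.4891 -0.2202  0.057 ] jaw 70.47 tilt 0.07 w 0.0508 F [ 0.2 -0.3 -1. ] j [ 0.09  0.52  0.27  2.04 -0.23  0.61  1.75]
shift cm [0.18 0.17 1.7 ]
```

View pics/s6.png

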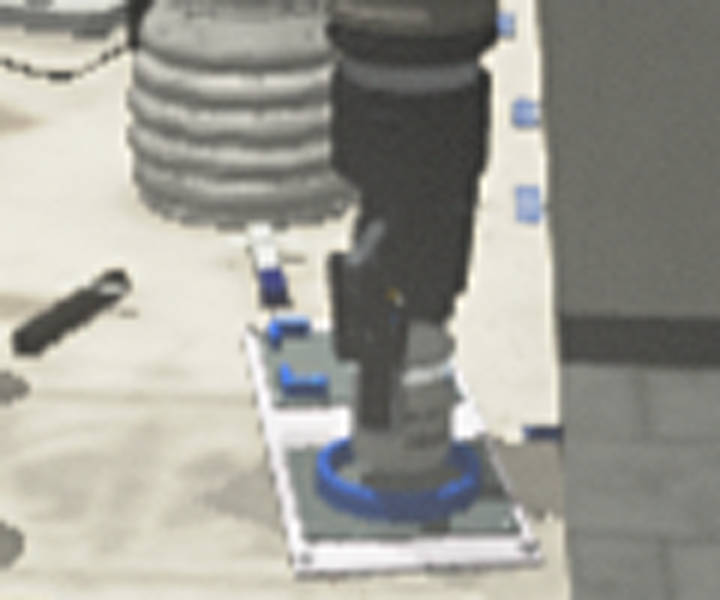

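The jar bottom is just above the ring, centred about (400,470) in the crop. Finishing the descent.

>>> carry_out --series "0.2 0.2 0.7 0 0;0 0 0.5 0 0;0 0 0.3 0 0;0 0 0.2 0 0;0 0 0 0 0;0 0 0 0 0"

```text
clock: 9.2
tcp_pos: [0.4872, -0.2174, 0.0398]
orientation: [-0.533, -3.096, -0.001]
contact_force: [-3.2, 1.2, 6.5]
grip_width: 0.0512
```

```bash
python3 go.py .488 -.218 .040; python3 - <<'E'
from bench import eyes
import cv2
f=eyes.grab_frame("side"); cv2.imwrite("pics/s7.png",cv2.resize(f["color"][100:200,220:340],(720,600),interpolation=2))
E
```

```text
t 9.2 pos [ 0.4872 -0.2174  0.0398] jaw 70.46 tilt 0.03 w 0.0512 F [-3.2  1.2  6.5] j [ 0.1   0.54  0.26  2.05 -0.24  0.58  1.76]
shift cm [-0.09 -0.03 -0.02]
```

View pics/s7.png

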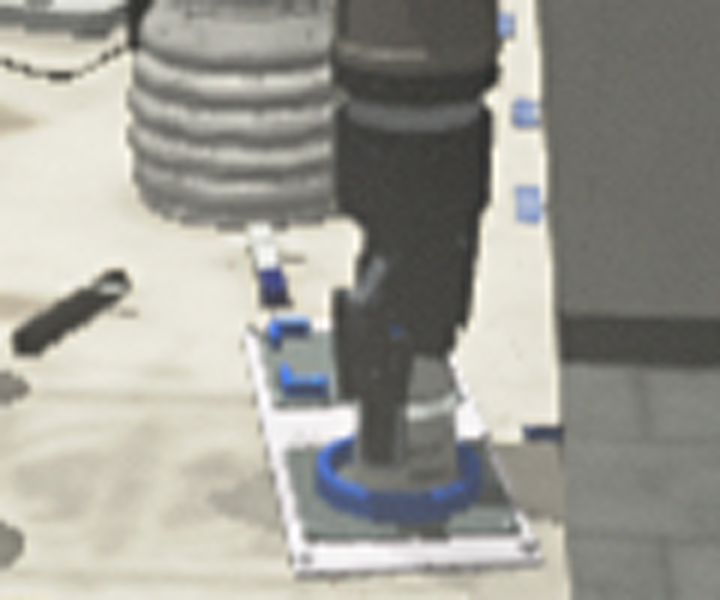

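Force +6.5 N and height match floor contact; the jar sits inside the ring. Releasing and rising.

>>> carry_out --series "0 0 0 0 1;0 0 0 0 1;0 0 0 0 1;0 0 0 0 1;0 0 -1.5 0 1;0 0 -3 0 1;0 0 -4 0 1;0 0 -4 0 1"

```text
clock: 10.25
tcp_pos: [0.4872, -0.2175, 0.1664]
orientation: [0.533, 3.096, -0.0]
contact_force: [1.1, 0.0, -0.9]
grip_width: 0.0854
```

```bash
python3 go.py .4775 .027 .15 75.5; python3 - <<'E'
from bench import eyes
import cv2
f=eyes.grab_frame("side"); cv2.imwrite("pics/s8.png",cv2.resize(f["color"][100:200,220:340],(720,600),interpolation=2))
E
```

```text
t 10.25 pos [ 0.4872 -0.2175  0.1664] jaw 70.46 tilt 0.03 w 0.0854 F [ 1.1  0.  -0.9] j [ 0.03  0.34  0.34  1.98 -0.15  0.84  1.68]
shift cm [ 9.09 22.71  1.64]
yaw -0.0879
```

View pics/s8.png

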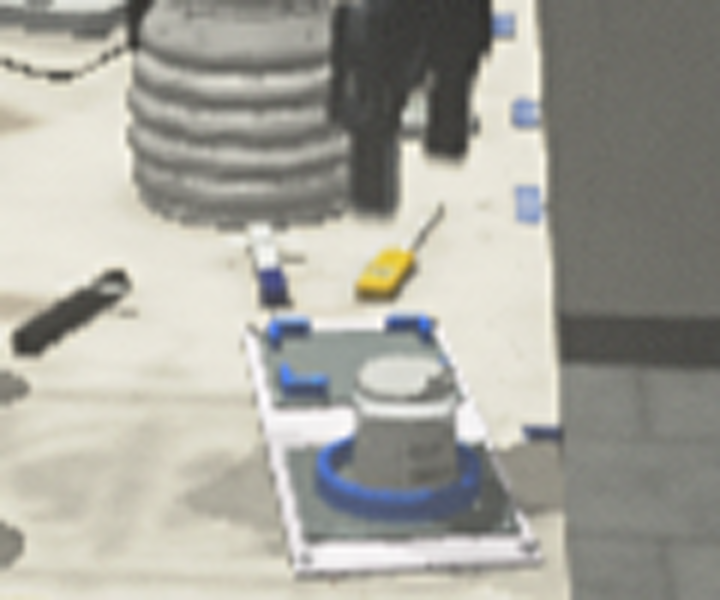

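The jar stands upright in the ring (crop (405,430)), gripper clear. On to the timer.

>>> carry_out --series "0.9 2.2 0 0 1;1.6 4.1 0.2 0 1;1.8 4.5 0.2 0 1;1.8 4.5 0.2 0 1;1.5 3.9 0.2 0 1;1 2.4 0.2 0 1;0.5 1.1 0.2 0 1;0 0 0 -0.088 1"

```text
clock: 11.3
tcp_pos: [0.4774, 0.0274, 0.1525]
orientation: [0.391, 3.117, -0.0]
contact_force: [0.2, 0.8, 0.4]
grip_width: 0.0852
```

>>> carry_out --series "0 0 0 0 1;0 0 0 0 1"

```text
clock: 11.55
tcp_pos: [0.4776, 0.0261, 0.1525]
orientation: [0.401, 3.116, -0.0]
contact_force: [0.7, -0.0, -0.3]
grip_width: 0.0853
```

```bash
python3 go.py .4775 .027 .01 75.5; python3 - <<'E'
from bench import eyes
import cv2
f=eyes.grab_frame("side"); cv2.imwrite("pics/s9.png",cv2.resize(f["color"][130:250,230:350],(600,600),interpolation=2))
E
```

```text
t 11.55 pos [0.4776 0.0261 0.1525] jaw 75.34 tilt 0.02 w 0.0853 F [ 0.7 -0.  -0.3] j [-0.38  0.27  0.23  2.11 -0.09  0.77  1.22]
shift cm [ 0.03  0.08 14.25]
yaw -0.0028
```

View pics/s9.png

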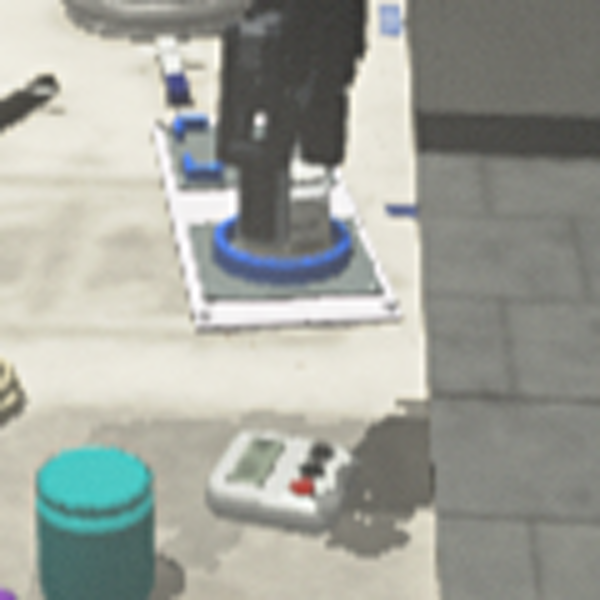

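```bash
python3 - <<'E'
from bench import eyes
from h import *
from scipy.optimize import brentq
S=eyes.grab_frame("side")
a=np.radians(70.5);
for nm,tcp,w,row in(("open",[.5078,.1952,.0562],.0855,263.5),("grip",[.5075,.1948,.0278],.0506,274.3)):
  for ext in(0,.012):
    p=np.array(tcp[:2])+(w/2+ext)*np.array([np.cos(a),np.sin(a)])
    z=brentq(lambda z:proj(S,np.array([[*p,z]]))[0,1]-row,-.05,.2); print(nm,ext,"tip z",round(z,4),"below tcp",round(tcp[2]-z,4))
# open now
row=130+248/5.;a=np.radians(75.3)
for ext in(0,.012):
    p=np.array([.4776,.0261])+(.0427+ext)*np.array([np.cos(a),np.sin(a)])
    z=brentq(lambda z:proj(S,np.array([[*p,z]]))[0,1]-row,-.05,.2); print("now",z,.1525-z)
E
```

```text
open 0 tip z 0.0579 below tcp -0.0017
open 0.012 tip z 0.0668 below tcp -0.0106
grip 0 tip z 0.0179 below tcp 0.0099
grip 0.012 tip z 0.0272 below tcp 0.0006
now 0.15331188954776923 -0.000811889547769229
now 0.15881859773861304 -0.006318597738613041
```

The open gripper stands over the timer (crop (280,480)), jaws across its sides. Descending.

>>> carry_out --series "0 0.1 4 0 1;0 0 4 0 1;0 0 3 0 1;0 0 1.5 0 1;0 0 0.5 0 1;0 0 0 0 1;0 0 0 0 1"

```text
clock: 12.52
tcp_pos: [0.4785, 0.028, 0.0232]
orientation: [0.396, 3.115, 0.001]
contact_force: [-0.5, -0.6, -0.6]
grip_width: 0.0854
```

```bash
python3 go.py .4775 .027 .006 75.5; python3 - <<'E'
from bench import eyes
import cv2
f=eyes.grab_frame("side"); cv2.imwrite("pics/s10.png",cv2.resize(f["color"][170:250,230:330],(750,600),interpolation=2))
f=eyes.grab_frame("top"); cv2.imwrite("pics/t10.png",cv2.resize(f["color"][150:250,170:270],(600,600),interpolation=2))
E
```

```text
t 12.525 pos [0.4785 0.028  0.0232] jaw 75.5 tilt 0.1 w 0.0854 F [-0.5 -0.6 -0.6] j [-0.32  0.51  0.16  2.18 -0.17  0.47  1.29]
shift cm [ 0.07 -0.13  1.72]
yaw 0.0001
```

View pics/s10.png

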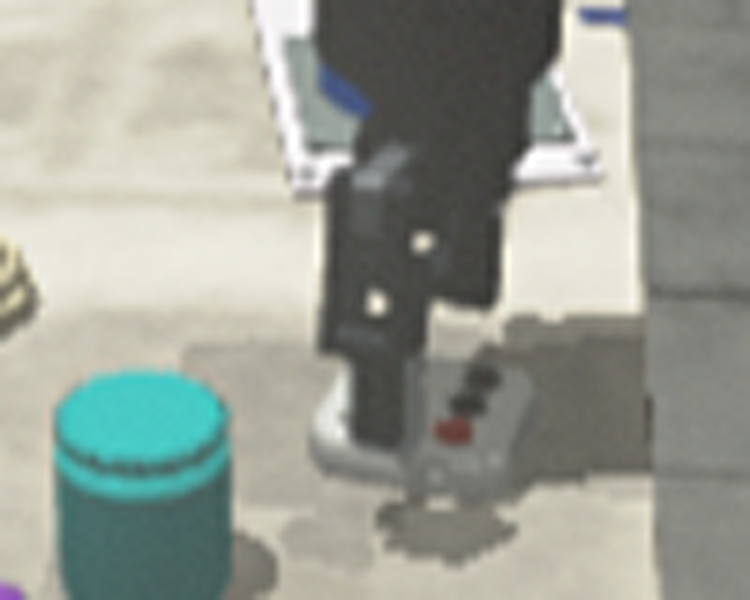

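View pics/t10.png

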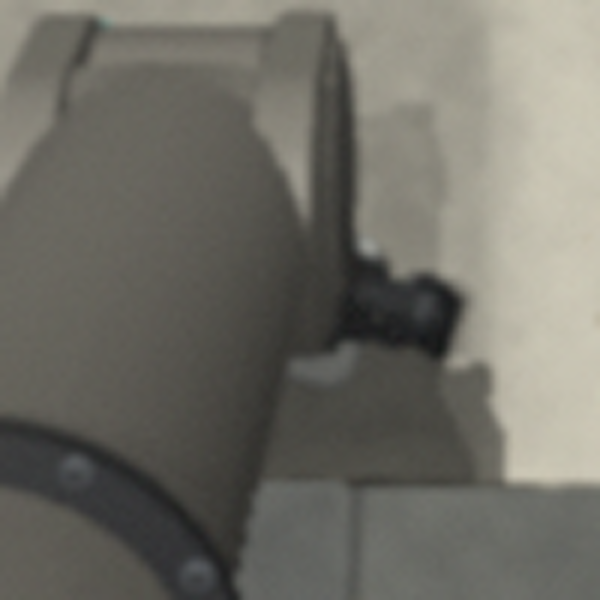

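Fingers straddle the timer; near tip at crop (380,440). Down the rest and close gently.

>>> carry_out --series "0 -0.1 0.8 0 1;0 0 0.6 0 1;0 0 0.4 0 1;0 0 0 0 1;0 0 0 0 0.5;0 0 0 0 0.5;0 0 0 0 0.5;0 0 0 0 0.5" --grip_force 25

```text
clock: 13.62
tcp_pos: [0.4775, 0.0268, 0.0047]
orientation: [0.396, 3.116, 0.0]
contact_force: [-1.9, -0.5, 5.6]
grip_width: 0.0605
```

```bash
python3 go.py .4775 .027 .006 75.5; python3 - <<'E'
from bench import eyes
import cv2
f=eyes.grab_frame("side"); cv2.imwrite("pics/s11.png",cv2.resize(f["color"][170:250,230:330],(750,600),interpolation=2))
E
```

```text
t 13.625 pos [0.4775 0.0268 0.0047] jaw 75.5 tilt 0.01 w 0.0605 F [-1.9 -0.5  5.6] j [-0.31  0.54  0.15  2.18 -0.18  0.43  1.3 ]
shift cm [ 0.01  0.02 -0.13]
yaw -0.0
```

View pics/s11.png

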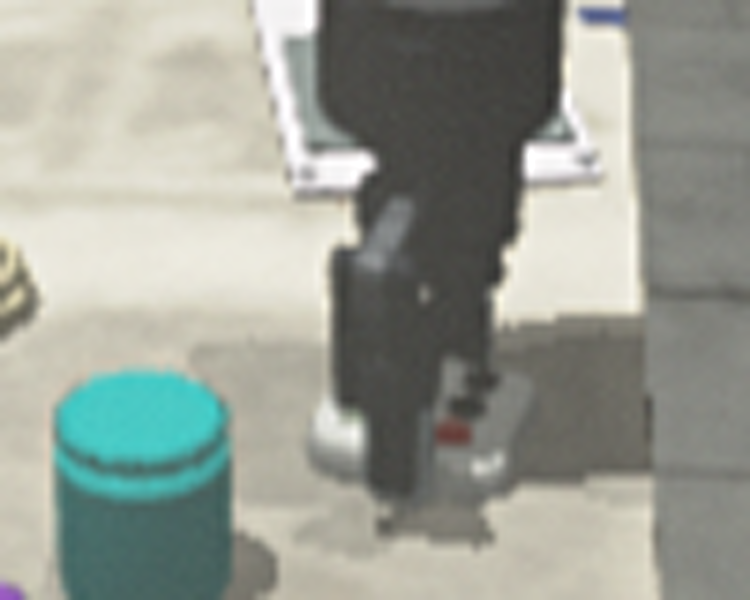

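Width 60.5 mm: the timer is held across its 62 mm sides, finger centred on it. Lift.

>>> carry_out --series "0 0 -0.8 0 0.5;0 0 -2 0 0.5;0 0 -4 0 0.5;0 0 -4 0 0.5;0 0 -3 0 0.5;0 0 0 0 0.5;0 0 0 0 0.5"

```text
clock: 14.55
tcp_pos: [0.4769, 0.0271, 0.1419]
orientation: [-0.396, -3.116, 0.0]
contact_force: [-0.7, 0.4, -1.1]
grip_width: 0.06
```

```bash
python3 go.py .518 -.376 .15 100.9; python3 - <<'E'
from bench import eyes
import cv2
f=eyes.grab_frame("side"); cv2.imwrite("pics/s12.png",cv2.resize(f["color"][130:250,230:350],(600,600),interpolation=2))
E
```

```text
t 14.55 pos [0.4769 0.0271 0.1419] jaw 75.53 tilt 0.04 w 0.06 F [-0.7  0.4 -1.1] j [-0.39  0.29  0.23  2.12 -0.1   0.74  1.23]
shift cm [-14.05 -38.    -0.82]
yaw -0.4428
```

View pics/s12.png

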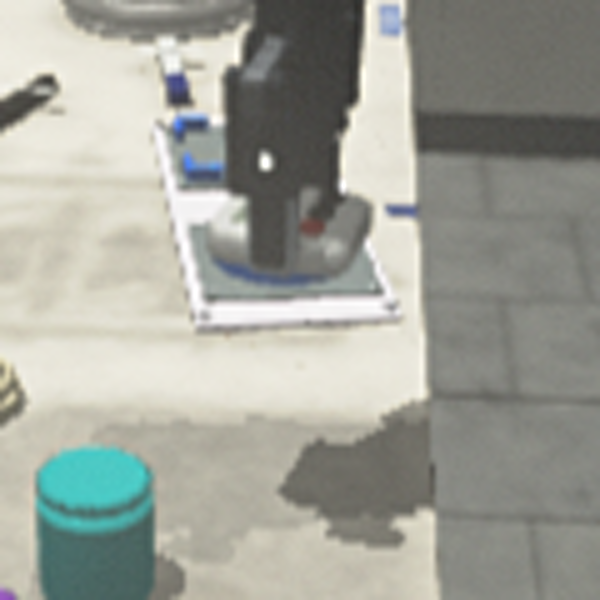

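>>> carry_out --series "-0.6 -1.5 0 0 0.5;-1.1 -3 -0.2 0 0.5;-1.2 -3.3 -0.2 0 0.5;-1.2 -3.3 -0.2 0 0.5;-1.2 -3.3 -0.2 0 0.5;-1.2 -3.3 0 0 0.5;-1.2 -3.3 0 0 0.5;-1.2 -3.3 0 0 0.5"

```text
clock: 15.6
tcp_pos: [0.5018, -0.233, 0.1493]
orientation: [-0.397, -3.115, 0.0]
contact_force: [0.5, 0.3, -1.0]
grip_width: 0.0603
```

>>> carry_out --series "-1.2 -3.3 0 0 0.5;-1.2 -3.3 0 0 0.5;-1.2 -3.3 0 0 0.5;-0.9 -2.3 0 0 0.5;-0.6 -1.4 0 0 0.5;0 0 0 -0.15 0.5;0 0 0 -0.15 0.5;0 0 0 -0.143 0.5"

```text
clock: 16.6
tcp_pos: [0.5177, -0.3749, 0.1495]
orientation: [0.306, -3.125, -0.001]
contact_force: [-0.4, -0.3, -0.3]
grip_width: 0.0604
```

>>> carry_out --series "0 0 0 0 0.5;0 0 0 0 0.5"

```text
clock: 16.85
tcp_pos: [0.5179, -0.375, 0.1499]
orientation: [0.294, -3.127, -0.001]
contact_force: [-0.3, 0.2, -1.1]
grip_width: 0.0601
```

```bash
python3 go.py .518 -.376 .05 100.9; python3 - <<'E'
from bench import eyes
import cv2
f=eyes.grab_frame("side"); cv2.imwrite("pics/s13.png",cv2.resize(f["color"][90:200,220:340],(654,600),interpolation=2))
f=eyes.grab_frame("top"); cv2.imwrite("pics/t13.png",cv2.resize(f["color"][110:260,250:450],(800,600),interpolation=2))
E
```

```text
t 16.85 pos [ 0.5179 -0.375   0.1499] jaw 100.74 tilt 0.04 w 0.0601 F [-0.3  0.2 -1.1] j [ 0.37  0.52  0.22  1.74 -0.14  0.9   2.41]
shift cm [ 0.01 -0.1   9.99]
yaw -0.0028
```

View pics/s13.png

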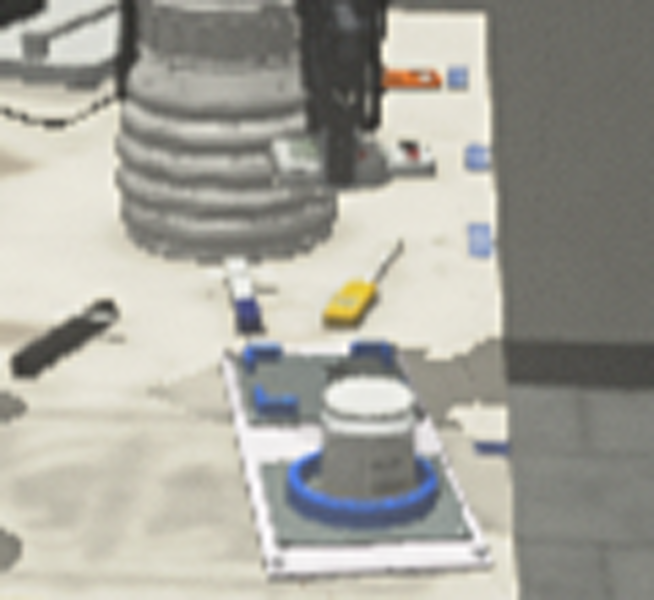

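View pics/t13.png

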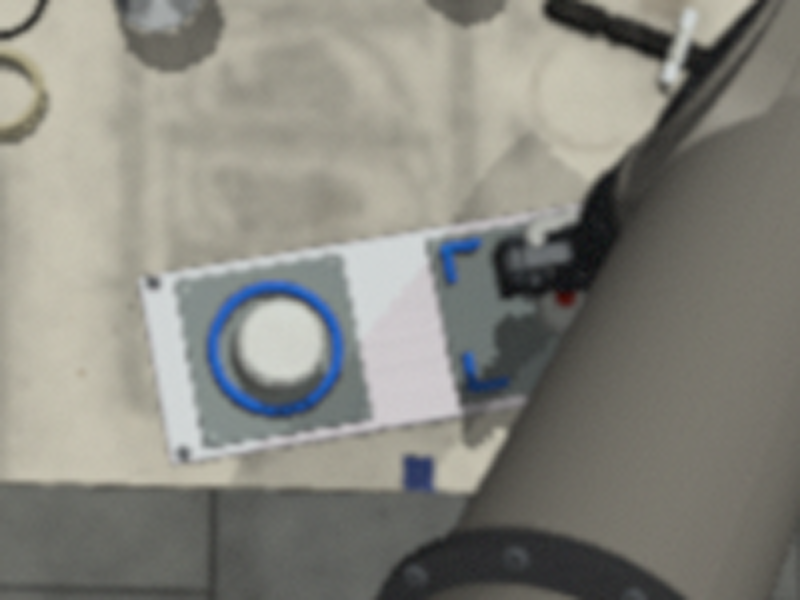

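The jar stands centred in the ring (top crop (280,345)); the timer is held level over the square nest. Descending.

>>> carry_out --series "0 -0.1 2 0 0.5;0 0 3 0 0.5;0 0 3 0 0.5;0 0 1.5 0 0.5;0 0 0.5 0 0.5;0 0 0 0 0.5;0 0 0 0 0.5"

```text
clock: 17.82
tcp_pos: [0.519, -0.3765, 0.0513]
orientation: [-0.298, 3.126, -0.002]
contact_force: [-0.2, -0.4, -0.4]
grip_width: 0.0604
```

```bash
python3 go.py .518 -.376 .0167 100.9; python3 - <<'E'
from bench import eyes
import cv2
f=eyes.grab_frame("side"); cv2.imwrite("pics/s14.png",cv2.resize(f["color"][110:190,240:320],(600,600),interpolation=2))
f=eyes.grab_frame("top"); cv2.imwrite("pics/t14.png",cv2.resize(f["color"][140:230,340:430],(600,600),interpolation=2))
E
```

```text
t 17.825 pos [ 0.519  -0.3765  0.0513] jaw 100.89 tilt 0.11 w 0.0604 F [-0.2 -0.4 -0.4] j [ 0.39  0.65  0.19  1.78 -0.17  0.73  2.44]
shift cm [0.1  0.07 3.46]
yaw -0.0002
```

View pics/s14.png

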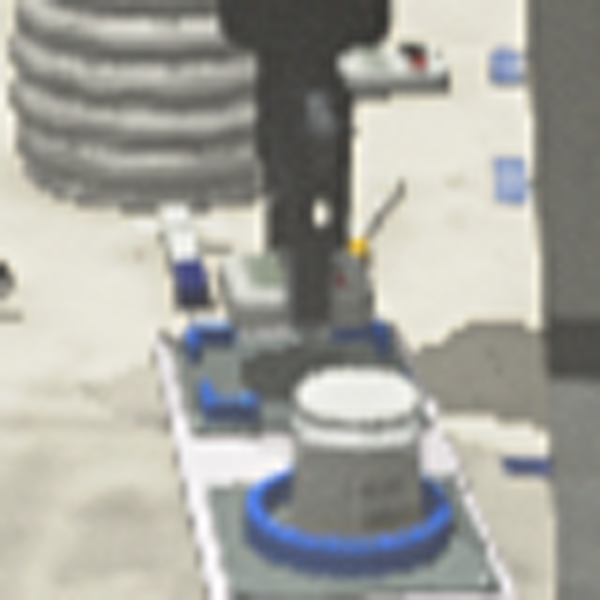

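View pics/t14.png

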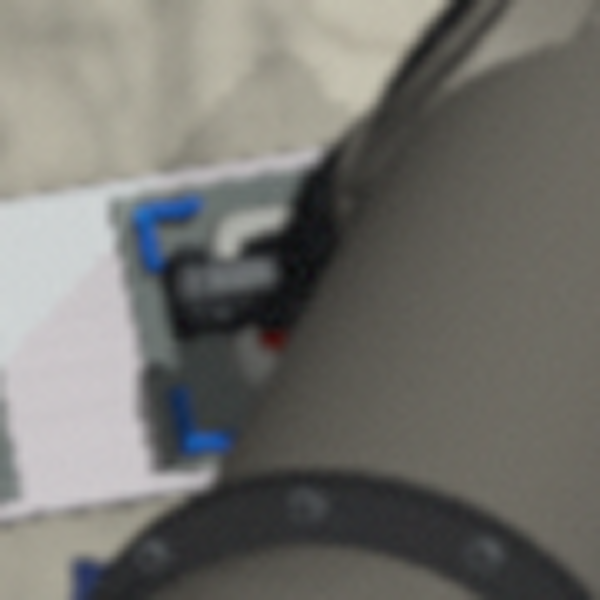

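```bash
python3 - <<'E'
from bench import eyes
from h import *
f=eyes.grab_frame("top")
g=lambda x,y:(340+(x+.5)/6.667-.5,140+(y+.5)/6.667-.5)
zt=.0513-.0047+.017
a=np.radians(10.9); X=np.array([np.cos(a),np.sin(a)]);Y=np.array([-X[1],X[0]]); C=np.array([.518,-.376])
for n,uv,z in(("timer left edge",(214,240),zt-.004),("timer top edge",(260,208),zt-.004),("wall corner inner ",(157,218),.022),("finger back",(175,290),.09)):
    d=ray(f,g(*uv),z)[:2]-C; print(n,(d@X*1000).round(1),(d@Y*1000).round(1))
E
```

```text
timer left edge 24.5 30.2
timer top edge 33.2 11.6
wall corner inner  41.1 39.8
finger back 5.4 54.9
```

Timer edges lie at 33 and 30 mm, walls at 41 and 40 mm from nest centre: centred. Setting it down.

>>> carry_out --series "0.1 0.1 1 0 0.5;0 0 1 0 0.5;0 0 0.7 0 0.5;0 0 0.4 0 0.5;0 0 0.3 0 0.5;0 0 0 0 0.5;0 0 0 0 0.5"

```text
clock: 18.85
tcp_pos: [0.5172, -0.3752, 0.0168]
orientation: [-0.298, 3.127, 0.0]
contact_force: [-1.8, 2.0, 4.7]
grip_width: 0.06
```

```bash
python3 go.py .518 -.376 .0167 100.9; python3 - <<'E'
from bench import eyes
import cv2
f=eyes.grab_frame("side"); cv2.imwrite("pics/s15.png",cv2.resize(f["color"][110:190,240:320],(600,600),interpolation=2))
E
```

```text
t 18.85 pos [ 0.5172 -0.3752  0.0168] jaw 100.89 tilt 0.01 w 0.06 F [-1.8  2.   4.7] j [ 0.4   0.69  0.18  1.8  -0.18  0.67  2.44]
shift cm [-0.07 -0.1   0.01]
yaw -0.0002
```

View pics/s15.png

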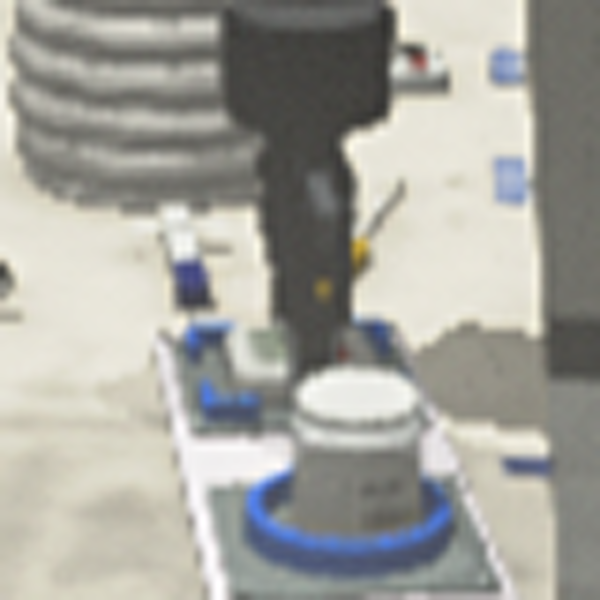

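Contact of +4.7 N at the expected height, timer between the corner walls. Releasing.

>>> carry_out --series "0 0 0 0 1;0 0 0 0 1;0 0 0 0 1;0 0 0 0 1;0 0 -1 0 1;0 0 -3 0 1;0 0 -5 0 1;0 0 -5 0 1"

```text
clock: 19.9
tcp_pos: [0.5171, -0.3751, 0.1583]
orientation: [-0.298, 3.127, -0.0]
contact_force: [0.2, 0.1, 0.3]
grip_width: 0.0855
```

```bash
python3 go.py .45 .1 .25
```

```text
t 19.9 pos [ 0.5171 -0.3751  0.1583] jaw 100.89 tilt 0.0 w 0.0855 F [0.2 0.1 0.3] j [ 0.36  0.51  0.23  1.73 -0.14  0.92  2.41]
shift cm [-2.39 47.93 -9.18]
```

Rise and move away to the left to clear the view.

>>> carry_out --series "0 0 -4 0 1;0 2 -4 0 1;0 4 -1 0 1;0 4.5 0 0 1;0 4.5 0 0 1;0 4.5 0 0 1;0 4.5 0 0 1;0 4.5 0 0 1"

```text
clock: 20.9
tcp_pos: [0.4629, -0.094, 0.2471]
orientation: [-0.298, 3.126, -0.0]
contact_force: [-0.4, -0.1, 0.6]
grip_width: 0.0851
```

>>> carry_out --series "0 4 0 0 1;0 4 0 0 1;0 4 0 0 1;0 3 0 0 1;0 0 0 0 1;0 0 0 0 1"

```text
clock: 21.65
tcp_pos: [0.4351, 0.0512, 0.2467]
orientation: [-0.297, 3.127, -0.0]
contact_force: [-0.2, -1.2, 0.5]
grip_width: 0.0853
```

```bash
python3 - <<'E'
from bench import eyes,spotter,r
from h import *
print(r.get_obs()["clock"],r.get_obs()["tcp_pos"].round(3))
f=eyes.grab_frame("side"); cv2.imwrite("pics/s16.png",cv2.resize(f["color"][110:200,240:330],(600,600),interpolation=2))
T=eyes.grab_frame("top"); cv2.imwrite("pics/t16.png",cv2.resize(T["color"][110:260,250:450],(800,600),interpolation=2))
tt=pick(spotter,T,"timer_center",(382,187))
if tt is not None:
    for z in(.012,.022): print(z,fit([(T,hullmask(tt))],lambda p:box(p,.066,.062,z+.001,z+.017,.008),[.518,-.376,.19],[.006,.006,.1]))
E
```

```text
21.65 [0.435 0.051 0.247]
0.012 (array([ 0.51719015, -0.37265356,  0.17891633]), np.float64(0.05665467625899281))
0.022 (array([ 0.51578831, -0.37036295,  0.18741135]), np.float64(0.06535521582733812))
```

View pics/s16.png

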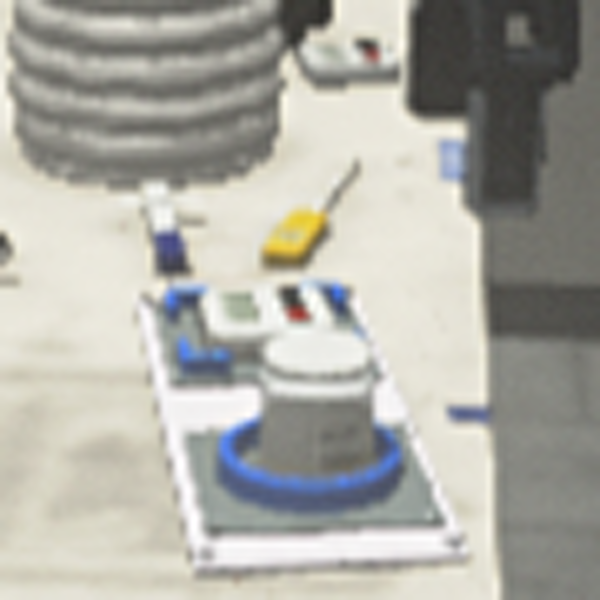

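View pics/t16.png

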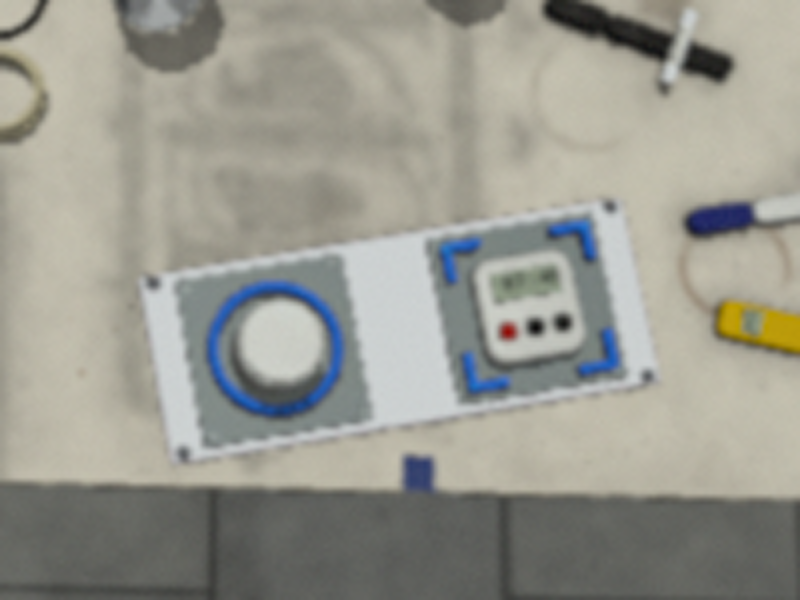

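Top crop: the jar lid at (280,345) stands inside the ring and the timer at (530,308) lies between the four corner walls, display up. Its angle is 10.3° against 10.9° for the nest, and its centre is within about 3 mm of the nest's. The arm is clear, so I'm handing in.

```bash
python3 -c "
from bench import r
print(r.hand_in())"
```

```text
the job is handed in; nothing more can be done
None
```

The white-lidded jar now stands upright in the round nest, and the timer lies display up in the square nest. Both are released and the arm is clear of everything. I placed the jar first, and the job was handed in at about 22 s.

**Last checks:**
- **Jar:** the final pictures show it upright inside the ring. It met the floor at the expected height (12 mm above the table), with about 6.5 N measured.
- **Timer:** it lies between all four corner walls, about 3 mm from the nest centre and within 1° of square. It met the floor at the expected height, with about 4.7 N measured.
- **Limits:** the highest wrist force I read after a move was about 7 N. I did not see joint speeds or forces between those readings.

**What disagreed:** my nest fit from the side camera failed because the blue colour mask was poor. I used the top-camera fit instead; for the round nest it matched the ring seen in the side picture to about 1 pixel. The square nest had no such side check; it rests on the top fit, which gave the stated 160 mm between nests. The jar and timer estimates from the two cameras differed by about 2 mm, well inside the nest clearances.

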